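# Put away the canisters and hang up the utensil cups

## Robot

A 7-joint arm with a two-finger parallel gripper is mounted at the origin on the work surface. World frame = base frame: x ahead of the robot, y to its left, z up, the work surface at z = 0. Lengths are in m, angles in rad, forces in N, time in s.
With the tool pointing down it reaches from about 0.4 to 0.85 m from the base axis. Payload 4.5 kg.
Tool frame: the origin (TCP) lies at the very end of the fingers, on their centre line; the grasp point (between the pads) lies 19 mm behind it; z points along the fingers, y is the line along which they close (so a half turn about z gives the same grasp; the last joint's range is limited). The gripper opens to 88 mm and grips with 3 to 60 N. Pads are 18 mm wide; open, the fingers measure 123 mm over their backs; the gripper's body (75 mm by 187 mm) begins 45 mm behind the grasp point.
Start: joints at [-1.145, 0.689, -0.195, 1.565, 0.157, 0.902, -0.215], TCP at [0.239, 0.578, 0.239] pointing down, gripper open.
Joint ranges: [-3.01, 3.01], [-0.46, 2.08], [-1.47, 1.51], [0.13, 2.56], [-1, 4.14], [0.04, 2.09], [-2.66, 2.66]. Speed limits (rad/s): [2.57, 2.57, 3.14, 3.14, 3.14, 3.14, 3.14].

## Interface

Orientations are given as a unit quaternion [x, y, z, w].
In Python, from plant import r, optics gives the robot as it stands.
- The arm moves only by the tool servo_tool, never from a script. Its arguments are lists of equal length, an entry for each row: "translation": the shift along the tool's x, y, z in m, a list of three; "turn": the turn, a rotation vector about the tool's x, y, z in rad, a list of three. In form: {"translation": [[dx, dy, dz], ...], "turn": [[rx, ry, rz], ...]}. A call has 1 to 10 rows; each row shifts and turns the commanded pose from where the row before left it, along the tool's axes as they then stand; what a row does not reach is not made up. A row lasts 1/8 s, in which the tool goes at most 62.5 mm and 10.7 degrees, less where a joint would pass 70% of its speed; a pose out of reach is approached as far as the arm can. A call is refused whole if a number of a shift passes 0.0625 or a number of a turn 0.188, either way. A call with a gripper value outside its range is refused whole. "grip" is the opening, from 0 (shut) to 1 (fully open), set as the call begins (left out, the last holds). The fingers move at their own pace and stop on an object; "grip_force" is the grip in N (left out, the last holds). Time passes only in rows, so rows that do not move let the fingers close. It gives the time, the measured TCP pose, the force, the opening and the grip force at its end, in the units of the state.
- r.get_state(): the state, without advancing time (a new reading comes with each control period).
- optics.snapshot(name): name is "side" or "top" or "wrist"; returns a dict with "img" (480x640x3 uint8, red, green, blue), "z_map" (480x640 float32, m along the optical axis (not along the pixel's ray), 0 where there is no reading), "mtx" (3x3 intrinsics, pixels), "R" (3x3) and "t" (3): a world point X has camera coordinates R X + t. Camera axes: x right, y down, z forward; pixel columns grow to the right and rows downward; lengths in m; the calibration is good to about 2 mm. A picture is of the moment at which its call begins.
- r.finish_job(): hands the job in; it is judged then, once.
The state is a dict: "clock": time; "q": joint angles; "qd": joint speeds; "joint_torque": joint torques, N m; "tool_pos": TCP position; "eef_rot": TCP orientation; "contact_force": force on the tool from outside, world axes, zero at the start; "moment": the same for the moment, N m; "opening": opening from 0.0 (shut) to 1.0 (fully open); "finger_force": force on a finger pad.
Only numpy, scipy, OpenCV 4.12 (cv2) and the standard library are available. Lean on these libraries where they do the work, as an engineer would, in place of code of your own. Each camera call takes 0.05 s, during which the arm holds its last target. There are 200 camera calls.

## Task

Tidy the kitchenette counter: hang every utensil cup by its hook over the upper bar of the rail, on the robot's side, each in its own gap between the hanging utensils, without pushing those out of place or knocking them off. Some canisters have loose lids: find them, screw every lid fully tight before its canister goes into the rack, and stand each canister upright in a free bay of its own; leave the mug and the shaker where they are. One or two cups and three or four canisters are out, in no special order.

Things in the scene. Friction and masses are not known exactly. Their poses are not given: they have to be found in the camera images.
- rail: Hanging rail fixed to the counter: two parallel steel bars 16 mm thick, 420 mm long, one straight above the other, between two dark posts. Origin on the counter under the middle of the bars; y runs along the bars, -x is the robot's side. Upper bar: axis 182 mm up, top 190 mm; lower bar: axis 112 mm up. Three utensils hang on it
- rack: Low open wooden canister rack fixed to the counter: 92 mm (x) by 436 mm (y), walls 40 mm high and 6 mm thick, floor 6 mm up. Four partitions make five bays along y, centres at y = -172, -86, 0, 86 and 172 mm; each bay is 80 mm (x) by 80 mm (y) inside. Origin at the centre of its underside
- ladle: Small steel ladle: handle 14 mm wide, bowl 56 mm wide and 30 mm high at the bottom, 64 mm out from the bars, 160 mm long in all. It hangs loose over the upper bar by the hook at its top (hook 14 mm wide, its top 5 mm above the bar). Origin under the hook, on top of the upper bar above its axis; y along the bar, z up
- turner: Black turner with wooden grip: blade 54 mm wide and 65 mm high at the bottom, 163 mm long in all. It hangs loose over the upper bar by the hook at its top (hook 14 mm wide, its top 5 mm above the bar). Origin under the hook, on top of the upper bar above its axis; y along the bar, z up
- skimmer: Brass skimmer with wooden grip: round disc 56 mm wide at the bottom, 156 mm long in all. It hangs loose over the upper bar by the hook at its top (hook 14 mm wide, its top 5 mm above the bar). Origin under the hook, on top of the upper bar above its axis; y along the bar, z up
- cup_white: White open utensil cup with a steel hook at its back and an upright orange grip tab on the hook; 220 g; stands on the counter at the start, may be absent. Cup 56 mm (x) by 64 mm (y), 70 mm high, 160 mm with the tab. Origin at the centre of its underside, z up, +x to its back. Hung, its underside is about 72 mm above the counter; the hook has play, so the top leans out by up to 0.13 rad
- cup_white_tab (a point): Middle of the orange grip tab of cup_white, at x = 40, y = 0, z = 140 mm in the cup's frame. The tab is 24 mm (x) by 20 mm (y) by 40 mm high; pinch it across y from above
- cup_white_hook (a point): Top of the mouth of cup_white's hook, at x = 40, y = 0, z = 115 mm in the cup's frame: centre of the bridge's underside, which comes to lie on the upper bar. The mouth is 24 mm wide (x = 28 to 52 mm), open below, 20 mm deep at the back lip (which comes down to z = 95 mm); the hook is 20 mm wide (y)
- cup_green: Green open utensil cup with a steel hook at its back and an upright yellow grip tab on the hook; 220 g; stands on the counter at the start, may be absent. Cup 56 mm (x) by 64 mm (y), 70 mm high, 160 mm with the tab. Origin at the centre of its underside, z up, +x to its back. Hung, its underside is about 72 mm above the counter; the hook has play, so the top leans out by up to 0.13 rad
- cup_green_tab (a point): Middle of the yellow grip tab of cup_green, at x = 40, y = 0, z = 140 mm in the cup's frame. The tab is 24 mm (x) by 20 mm (y) by 40 mm high; pinch it across y from above
- cup_green_hook (a point): Top of the mouth of cup_green's hook, at x = 40, y = 0, z = 115 mm in the cup's frame: centre of the bridge's underside, which comes to lie on the upper bar. The mouth is 24 mm wide (x = 28 to 52 mm), open below, 20 mm deep at the back lip (which comes down to z = 95 mm); the hook is 20 mm wide (y)
- jar_red: White round canister with red band and red lid, 360 g, 62 mm across, body 85 mm high, 117 mm with its lid; standing on the counter at the start (it may be absent). Origin at the centre of its underside, z up. Its screw lid is 48 mm across and reaches from 87 to 117 mm up; the canister can be lifted by the lid
- lid_red (a joint): Turn of the lid of jar_red in rad: 0 is screwed fully tight (a hard stop; turning on then turns the whole canister), up to 1.5 is loose. Clockwise seen from above tightens. It turns stiffly (about 0.03 Nm), stays where it is left, and the standing canister does not turn with it
- jar_blue: White round canister with blue band and blue lid, 360 g, 62 mm across, body 85 mm high, 117 mm with its lid; standing on the counter at the start (it may be absent). Origin at the centre of its underside, z up. Its screw lid is 48 mm across and reaches from 87 to 117 mm up; the canister can be lifted by the lid
- lid_blue (a joint): Turn of the lid of jar_blue in rad: 0 is screwed fully tight (a hard stop; turning on then turns the whole canister), up to 1.5 is loose. Clockwise seen from above tightens. It turns stiffly (about 0.03 Nm), stays where it is left, and the standing canister does not turn with it
- jar_black: White round canister with grey band and black lid, 360 g, 62 mm across, body 85 mm high, 117 mm with its lid; standing on the counter at the start (it may be absent). Origin at the centre of its underside, z up. Its screw lid is 48 mm across and reaches from 87 to 117 mm up; the canister can be lifted by the lid
- lid_black (a joint): Turn of the lid of jar_black in rad: 0 is screwed fully tight (a hard stop; turning on then turns the whole canister), up to 1.5 is loose. Clockwise seen from above tightens. It turns stiffly (about 0.03 Nm), stays where it is left, and the standing canister does not turn with it
- jar_yellow: White round canister with yellow band and yellow lid, 360 g, 62 mm across, body 85 mm high, 117 mm with its lid; standing on the counter at the start (it may be absent). Origin at the centre of its underside, z up. Its screw lid is 48 mm across and reaches from 87 to 117 mm up; the canister can be lifted by the lid
- lid_yellow (a joint): Turn of the lid of jar_yellow in rad: 0 is screwed fully tight (a hard stop; turning on then turns the whole canister), up to 1.5 is loose. Clockwise seen from above tightens. It turns stiffly (about 0.03 Nm), stays where it is left, and the standing canister does not turn with it
- shaker_0: Shaker, dark wood with steel cap, 50 mm across and 93 mm high; origin at the centre of its underside. Just one of the four shakers is present, standing in one bay of the rack; it stays there
- shaker_1: Shaker, steel with black cap, 50 mm across and 93 mm high; origin at the centre of its underside. Just one of the four shakers is present, standing in one bay of the rack; it stays there
- shaker_2: Shaker, terracotta with wooden cap, 50 mm across and 93 mm high; origin at the centre of its underside. Just one of the four shakers is present, standing in one bay of the rack; it stays there
- shaker_3: Shaker, green with steel cap, 50 mm across and 93 mm high; origin at the centre of its underside. Just one of the four shakers is present, standing in one bay of the rack; it stays there
- mug: Empty black mug, 76 mm across and 92 mm high with a handle at +y, standing on the counter behind the rack; origin at the centre of its underside. It is to be left alone

How it is judged:
At the end, for the whole second after the job is handed in: Canisters upright (0.1 rad) on the floor of rack bays, within 20 mm of the rack's centre line, lids within 0.15 rad of tight; cups hanging upright (0.25 rad), hook seated on the upper bar, backs to the bars; the three utensils still hanging within 25 mm of where they were; all at rest (x of jar_red in the frame of rack between -0.02 and 0.02 m and y of jar_red in the frame of rack between -0.21 and 0.21 m and z of jar_red in the frame of rack between 0.002 and 0.014 m and angle between each of jar_red, jar_blue, jar_black, jar_yellow's own z axis and vertical below 0.1 rad and linear speed of each of jar_red, jar_blue, jar_black, jar_yellow, cup_white, cup_green below 0.03 m/s and value of joint each of lid_red, lid_blue, lid_black, lid_yellow below 0.15 rad and x of jar_blue in the frame of rack between -0.02 and 0.02 m and y of jar_blue in the frame of rack between -0.21 and 0.21 m and z of jar_blue in the frame of rack between 0.002 and 0.014 m and x of jar_black in the frame of rack between -0.02 and 0.02 m and y of jar_black in the frame of rack between -0.21 and 0.21 m and z of jar_black in the frame of rack between 0.002 and 0.014 m and x of jar_yellow in the frame of rack between -0.02 and 0.02 m and y of jar_yellow in the frame of rack between -0.21 and 0.21 m and z of jar_yellow in the frame of rack between 0.002 and 0.014 m and x of cup_white in the frame of rail between -0.056 and -0.026 m and y of cup_white in the frame of rail between -0.14 and 0.14 m and z of cup_white in the frame of rail between 0.062 and 0.084 m and angle between each of cup_white, cup_green, ladle, turner, skimmer's own z axis and vertical below 0.25 rad and contact force between each of cup_white, cup_green and rail above 0.5 N and x of cup_green in the frame of rail between -0.056 and -0.026 m and y of cup_green in the frame of rail between -0.14 and 0.14 m and z of cup_green in the frame of rail between 0.062 and 0.084 m and z of ladle in the frame of rail between 0.182 and 0.2 m and distance of each of ladle, turner, skimmer from where it was at the start of the episode below 0.025 m and z of turner in the frame of rail between 0.182 and 0.2 m and z of skimmer in the frame of rail between 0.182 and 0.2 m); the robot touches nothing.
It fails at once if a canister is put down in the rack while its lid is loose (0.25 rad or more from tight) ((x of jar_red in the frame of rack between -0.035 and 0.035 m and y of jar_red in the frame of rack between -0.215 and 0.215 m and z of jar_red in the frame of rack below 0.015 m and value of joint lid_red above 0.25 rad) or (x of jar_blue in the frame of rack between -0.035 and 0.035 m and y of jar_blue in the frame of rack between -0.215 and 0.215 m and z of jar_blue in the frame of rack below 0.015 m and value of joint lid_blue above 0.25 rad) or (x of jar_black in the frame of rack between -0.035 and 0.035 m and y of jar_black in the frame of rack between -0.215 and 0.215 m and z of jar_black in the frame of rack below 0.015 m and value of joint lid_black above 0.25 rad) or (x of jar_yellow in the frame of rack between -0.035 and 0.035 m and y of jar_yellow in the frame of rack between -0.215 and 0.215 m and z of jar_yellow in the frame of rack below 0.015 m and value of joint lid_yellow above 0.25 rad)).
It fails at once if a hanging utensil is knocked off, or pushed more than 35 mm from its place ((distance of ladle from where it was at the start of the episode above 0.035 m or z of ladle in the frame of rail below 0.17 m) or (distance of turner from where it was at the start of the episode above 0.035 m or z of turner in the frame of rail below 0.17 m) or (distance of skimmer from where it was at the start of the episode above 0.035 m or z of skimmer in the frame of rail below 0.17 m)).
It fails at once if the mug or the shaker is moved more than 40 mm or tipped over ((distance of mug from where it was at the start of the episode above 0.04 m or angle between mug's own z axis and vertical above 0.7 rad) or (distance of shaker_0 from where it was at the start of the episode above 0.04 m or angle between shaker_0's own z axis and vertical above 0.7 rad) or (distance of shaker_1 from where it was at the start of the episode above 0.04 m or angle between shaker_1's own z axis and vertical above 0.7 rad) or (distance of shaker_2 from where it was at the start of the episode above 0.04 m or angle between shaker_2's own z axis and vertical above 0.7 rad) or (distance of shaker_3 from where it was at the start of the episode above 0.04 m or angle between shaker_3's own z axis and vertical above 0.7 rad)).
Of jar_red, jar_blue, jar_black, jar_yellow only 3 to 4 are there at a start; the rules pass over those that are not, and their reading is None.
Of cup_white, cup_green only 1 to 2 are there at a start; the rules pass over those that are not, and their reading is None.
Of shaker_0, shaker_1, shaker_2, shaker_3 only 1 to 1 are there at a start; the rules pass over those that are not, and their reading is None.
At some moment in a run one of jar_red, jar_blue, jar_black, jar_yellow may be knocked a few centimetres aside while the robot is not near it.
It also fails if it takes over 210 s, if anything falls off the work surface, if the arm or the gripper's body presses on something with over 40 N, if the wrist force passes 120 N, or if a joint passes its speed limit or range.

## Working session

There is one attempt and no reset: what is moved stays moved. The work goes in short steps, Python scripts to look and compute and a tool call to move; the robot and the scene stay as the last step left them, time stands still between calls to the robot, and variables do not carry over. Pictures are saved under pics/ and viewed, at most 14 in all, crops included, and the job is handed in when it is done.

Besides the shell and the picture viewer there is one more tool, called after "Request:" by a JSON object that holds its "op" and its "data". servo_tool: Moves the arm, as the interface text tells. Its arguments: {"type":"object","properties":{"translation":{"type":"array"},"turn":{"type":"array"},"grip":{"type":"number"},"grip_force":{"type":"number"}},"required":["translation","turn"]}

```bash
ls; mkdir -p pics; cat > h.py <<'E'
import numpy as np, cv2
from plant import r, optics
def snap(n): return optics.snapshot(n)
def save(s,name): cv2.imwrite('pics/'+name, cv2.cvtColor(s['img'],cv2.COLOR_RGB2BGR))
def cloud(s):
    z=s['z_map']; v,u=np.mgrid[:480,:640]; K=s['mtx']
    P=np.stack([(u-K[0,2])/K[0,0]*z,(v-K[1,2])/K[1,1]*z,z],-1)
    W=(P-s['t'])@s['R']; W[z==0]=np.nan; return W
E
python3 - <<'E'
from h import *
for n in ['side','top']:
    s=snap(n); save(s,n+'0.png'); np.savez(n+'0.npz',**s); print(n,s['mtx'].tolist(),(-s['R'].T@s['t']).round(3),s['R'].round(2).tolist())
st=r.get_state(); print(st)
E
```

```text
pics
side [[475.9234643532115, 0.0, 316.49514356718686], [0.0, 475.9234643532115, 241.21052889837216], [0.0, 0.0, 1.0]] [ 0.466 -0.57   0.796] [[0.99, -0.11, 0.0], [-0.08, -0.75, -0.66], [0.07, 0.66, -0.75]]
top [[526.6236694638214, 0.0, 316.9944746336442], [0.0, 526.6236694638214, 241.1627951904319], [0.0, 0.0, 1.0]] [0.353 0.039 1.097] [[-0.01, -1.0, -0.0], [-0.98, 0.01, -0.17], [0.17, 0.0, -0.98]]
{'clock': 0.1, 'q': array([-1.14518353,  0.68988104, -0.19453944,  1.56623265,  0.15732226,
        0.90247854, -0.21512285]), 'qd': array([-3.55297098e-04, -3.07285015e-03,  3.71875086e-05, -2.73586613e-03,
        1.31513906e-03,  1.20916904e-04, -2.74925071e-04]), 'joint_torque': array([-3.00734740e-03, -5.28501284e+01, -1.27122704e+00, -1.53838867e+01,
       -5.25460986e-02,  1.99093272e-03,  3.42380963e-05]), 'tool_pos': array([0.2384873 , 0.57710838, 0.23800458]), 'eef_rot': array([ 1.94615738e-01,  9.80879233e-01, -7.96875050e-04, -9.64014633e-05]), 'contact_force': array([ 0.57753231,  0.66482567, -0.27299023]), 'moment': array([-0.00380081,  0.02253286,  0.00067799]), 'finger_force': 0.0, 'opening': 0.9997544373641485}
```

View pics/side0.png

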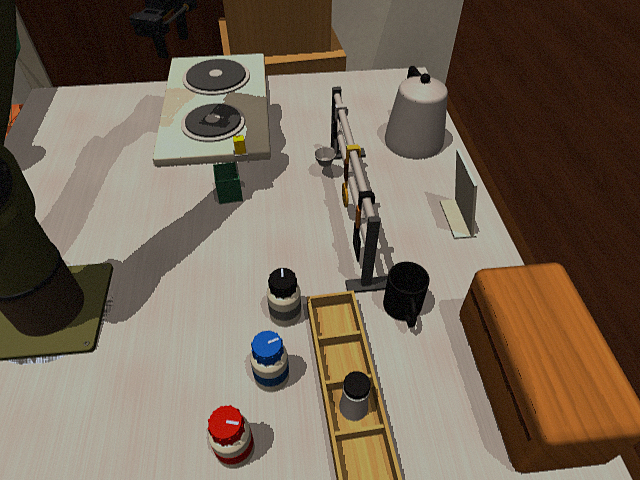

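View pics/top0.png

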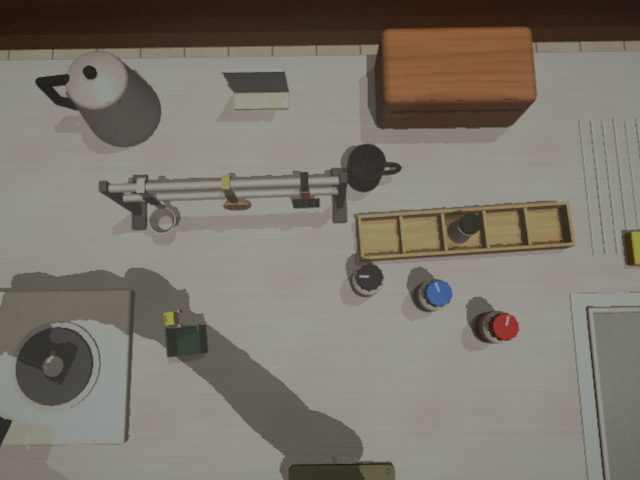

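Side view: green cup (228,185) with its yellow tab (239,145), black/blue/red jars at (283,290), (268,355) and (230,430), and the steel shaker at (355,395). Top view: shaker in the middle bay (468,228), rail from (110,188) to (340,180). The white and yellow items seem to be absent.

```bash
cat > m.py <<'E'
from h import *
import sys
def measure(st,ss,verbose=1):
    out={}
    for nm,s in (('top',st),('side',ss)):
        W=cloud(s); hsv=cv2.cvtColor(s['img'],cv2.COLOR_RGB2HSV); H,S,V=[hsv[...,i].astype(int) for i in range(3)]
        X,Y,Z=W[...,0],W[...,1],W[...,2]
        area=(X>0.3)&(X<0.85)&(Y>-.55)&(Y<.45)
        lids={'red':((H<8)|(H>172))&(S>150),'blue':(H>100)&(H<125)&(S>120),'yellow':(H>24)&(H<34)&(S>150),'dark':(V<70)}
        top=area&(Z>.105)&(Z<.128)
        for c,m in lids.items():
            mm=(top&m).astype(np.uint8)
            n,l,stt,ce=cv2.connectedComponentsWithStats(mm)
            for i in range(1,n):
                if stt[i,4]>60:
                    k=l==i; out[nm,c,i]=(np.nanmean(X[k]),np.nanmean(Y[k]),np.nanmax(Z[k]),(np.nanmin(X[k])+np.nanmax(X[k]))/2,(np.nanmin(Y[k])+np.nanmax(Y[k]))/2,stt[i,4])
        print(nm); [print(k,np.round(v,4)) for k,v in out.items() if k[0]==nm]
    return out
if __name__=='__main__':
    st=np.load('top0.npz'); ss=np.load('side0.npz'); measure(st,ss)
    for nm,s in (('top',st),('side',ss)):
        W=cloud(s); hsv=cv2.cvtColor(s['img'],cv2.COLOR_RGB2HSV); H,S,V=[hsv[...,i].astype(int) for i in range(3)]
        X,Y,Z=W[...,0],W[...,1],W[...,2]
        print(nm)
        k=(abs(Z)<.01)&(X>.35)&(X<.6)&(abs(Y)<.3); print('counter z',np.median(Z[k]))
        # green cup and tab
        k=(Z>.02)&(Z<.08)&(H>55)&(H<95)&(S>60)&(X<.62)&(X>.3)&(Y>.1); kt=k&(Z>.064)
        P=W[kt][:,:2].astype(np.float32); print('cup rim',len(P),cv2.minAreaRect(P), P.mean(0))
        k=(Z>.11)&(Z<.17)&(H>20)&(H<35)&(S>120)&(X<.6)&(X>.3)&(Y>.1); P=W[k]; print('tab',len(P),P.mean(0),P.min(0),P.max(0))
        k=k&(Z>.155); P=W[k][:,:2].astype(np.float32); print('tabtop',len(P),cv2.minAreaRect(P))
        # rail
        k=(Z>.18)&(Z<.193)&(X>.6)&(X<.85)&(Y>-.1)&(Y<.45); P=W[k][:,:2].astype(np.float32); print('rail',len(P),cv2.minAreaRect(P),cv2.fitLine(P,cv2.DIST_HUBER,0,.01,.01).ravel())
        k=(Z>.192)&(Z<.205)&(X>.6)&(X<.85)&(Y>-.1)&(Y<.45)
        n,l,stt,ce=cv2.connectedComponentsWithStats(k.astype(np.uint8))
        for i in range(1,n):
            if stt[i,4]>15: q=W[l==i]; print('  hook?',stt[i,4],ce[i].round(),q.mean(0).round(4),q.min(0).round(4),q.max(0).round(4), s['img'][l==i].mean(0).round())
        # rack
        k=(Z>.033)&(Z<.045)&(H>8)&(H<28)&(S>90)&(X>.5)&(X<.8)&(Y<.05)&(Y>-.55); P=W[k][:,:2].astype(np.float32)
        n=len(P); print('rack',n,cv2.minAreaRect(P),cv2.boxPoints(cv2.minAreaRect(P)).round(4).tolist(), np.median(W[k][:,2]))
        # everything between .09-.1 -> shaker
        k=(Z>.085)&(Z<.1)&(X>.5)&(X<.8)&(Y<-.1)&(Y>-.55)
        n,l,stt,ce=cv2.connectedComponentsWithStats(k.astype(np.uint8))
        for i in range(1,n):
            if stt[i,4]>60: q=W[l==i]; print('  shk',stt[i,4],ce[i].round(),q.mean(0).round(4),q.min(0).round(4),q.max(0).round(4))
E
python3 m.py
```

```text
top
('top', 'red', 1) [ 3.609e-01 -3.003e-01  1.242e-01  3.621e-01 -3.010e-01  4.970e+02]
('top', 'blue', 1) [ 4.246e-01 -1.832e-01  1.232e-01  4.262e-01 -1.836e-01  4.510e+02]
('top', 'dark', 1) [ 0.8082 -0.0923  0.1279  0.819  -0.0948 75.    ]
('top', 'dark', 7) [ 7.870e-01 -2.338e-01  1.279e-01  7.875e-01 -2.445e-01  4.220e+02]
('top', 'dark', 29) [ 4.567e-01 -5.560e-02  1.256e-01  4.572e-01 -5.530e-02  4.830e+02]
side
('side', 'red', 65) [ 3.631e-01 -3.053e-01  1.219e-01  3.628e-01 -3.029e-01  9.590e+02]
('side', 'blue', 18) [ 4.260e-01 -1.880e-01  1.213e-01  4.262e-01 -1.854e-01  7.090e+02]
('side', 'dark', 16) [ 6.246e-01 -1.330e-02  1.279e-01  6.260e-01 -9.200e-03  9.300e+01]
('side', 'dark', 17) [ 4.587e-01 -6.180e-02  1.219e-01  4.584e-01 -5.760e-02  5.450e+02]
('side', 'dark', 18) [ 7.935e-01 -2.826e-01  1.280e-01  8.176e-01 -2.433e-01  1.327e+03]
('side', 'dark', 24) [ 0.4257 -0.204   0.118   0.4238 -0.2005 88.    ]
top
counter z 0.0009306905589246941
cup rim 7 ((0.37127572298049927, 0.27520814538002014), (0.00976974330842495, 0.004651973489671946), 38.03837966918945) [0.3
[... 2399 characters left out ...]
 [0.6239 0.0605 0.1955] [0.6118 0.0529 0.1923] [0.6374 0.07   0.1987] [21. 19. 17.]
  hook? 105 [374. 220.] [ 0.6254 -0.0099  0.1989] [ 0.6161 -0.016   0.192 ] [0.636  0.0089 0.2031] [51. 49. 45.]
rack 2808 ((0.6500824689865112, -0.17062385380268097), (0.2920823097229004, 0.4396607577800751), 0.9493871331214905) [[0.5004000067710876, 0.046799998730421066], [0.5077000260353088, -0.3928000032901764], [0.7997000217437744, -0.3880000114440918], [0.7925000190734863, 0.051600001752376556]] 0.039943967115354445
  shk 733 [502. 380.] [ 0.7901 -0.2674  0.0925] [ 0.7883 -0.3883  0.085 ] [ 0.8 -0.1  0.1]
  shk 349 [356. 388.] [ 0.5589 -0.2635  0.097 ] [ 0.5407 -0.2782  0.0852] [ 0.5812 -0.2376  0.1   ]
```

```bash
cat > g.py <<'E'
# usage: g.py x y z yawdeg(dir of tool y) [s|t side/top]: prints remaining move
import sys; from h import *
from scipy.spatial.transform import Rotation as R
x,y,z,phi=map(float,sys.argv[1:5]); st=r.get_state(); Rm=R.from_quat(st['eef_rot'])
M=Rm.as_matrix(); p=np.radians(phi)
yy=np.array([np.cos(p),np.sin(p),0]); zz=np.array([0,0,-1.]); T=np.stack([np.cross(yy,zz),yy,zz],1)
d=np.array([x,y,z])-st['tool_pos']
print('t',round(st['clock'],2),'pos',st['tool_pos'].round(4),'yaw',np.degrees(np.arctan2(M[1,1],M[0,1])).round(1),'q',st['q'].round(2),'open',round(st['opening'],3))
print('turn first',R.from_matrix(M.T@T).as_rotvec().round(4),'then trans(new axes)',(T.T@d).round(4),' trans(cur axes)',(M.T@d).round(4))
E
python3 g.py .385 .3035 .22 96; python3 - <<'E'
from h import *
for nm in ('top','side'):
    s=np.load(nm+'0.npz'); W=cloud(s); hsv=cv2.cvtColor(s['img'],cv2.COLOR_RGB2HSV); H,S,V=[hsv[...,i].astype(int) for i in range(3)]
    X,Y,Z=W[...,0],W[...,1],W[...,2]
    k=(Z>.034)&(Z<.045)&(H>8)&(H<28)&(S>90)&(X>.49)&(X<.63)&(Y<0.05)&(Y>-.55)
    P=W[k][:,:2].astype(np.float32); b=cv2.minAreaRect(P); print(nm,len(P),b,cv2.boxPoints(b).round(4).tolist())
    k=(Z>.012)&(Z<.075)&(X>.29)&(X<.40)&(Y>.24)&(Y<.36); P=W[k]; print('cup',len(P),P.min(0),P.max(0)); 
    k&=(Z>.05)
    P=W[k][:,:2].astype(np.float32); print(cv2.minAreaRect(P))
E
```

```text
t 0.1 pos [0.2385 0.5771 0.238 ] yaw 67.6 q [-1.15  0.69 -0.19  1.57  0.16  0.9  -0.22] open 1.0
turn first [-1.600e-03 -3.000e-04 -4.965e-01] then trans(new axes) [-0.1171 -0.2874  0.018 ]  trans(cur axes) [-0.2399 -0.1969  0.0183]
top 1789 ((0.5578323006629944, -0.26222312450408936), (0.09313764423131943, 0.43701592087745667), 3.114750862121582) [[0.49950000643730164, -0.04659999907016754], [0.5231999754905701, -0.4828999936580658], [0.6161999702453613, -0.4778999984264374], [0.5924999713897705, -0.04149999842047691]]
cup 592 [0.31403039 0.26755835 0.0122111 ] [0.3744249  0.33578502 0.07480531]
((0.3441666066646576, 0.30253034830093384), (0.055972903966903687, 0.06595247238874435), 5.896592140197754)
side 2193 ((0.5572417378425598, -0.1673460155725479), (0.4335825443267822, 0.11343918740749359), 89.15131378173828) [[0.49729999899864197, -0.3833000063896179], [0.6107000112533569, -0.38499999046325684], [0.6172000169754028, 0.04859999939799309], [0.5037000179290771, 0.0502999983727932]]
cup 875 [0.3161849  0.26402251 0.01222113] [0.37675637 0.33943161 0.07432724]
((0.3458930253982544, 0.3007543683052063), (0.05595850944519043, 0.06980198621749878), 5.630780220031738)
```

Request:
{"op": "servo_tool", "data": {"translation": [[0,0,0],[0,0,0],[0,0,0],[-0.0234,-0.0575,0.003],[-0.0234,-0.0575,0.003],[-0.0234,-0.0575,0.003],[-0.0234,-0.0575,0.003],[-0.0234,-0.0575,0.003],[0,0,0],[0,0,0]], "turn": [[0,0,-0.165],[0,0,-0.165],[0,0,-0.165],[0,0,0],[0,0,0],[0,0,0],[0,0,0],[0,0,0],[0,0,0],[0,0,0]]}}

```text
clock: 1.35
tool_pos: [0.3845, 0.3043, 0.2237]
eef_rot: [-0.051, 0.999, 0.0, -0.0]
contact_force: [-0.0, -0.2, -0.0]
opening: 0.998
finger_force: 0.0
```

```bash
python3 g.py .385 .3045 .123 96; python3 - <<'E'
from h import *
s=snap('wrist'); save(s,'w1.png'); np.savez('w1.npz',**s); W=cloud(s); hsv=cv2.cvtColor(s['img'],cv2.COLOR_RGB2HSV); H,S,V=[hsv[...,i].astype(int) for i in range(3)]
k=(W[...,2]>.15)&(W[...,2]<.17)&(H>20)&(H<35)&(S>120)&(W[...,0]<.45); P=W[k][:,:2].astype(np.float32); print(len(P),W[k].mean(0),cv2.minAreaRect(P))
E
```

```text
t 1.35 pos [0.3845 0.3043 0.2237] yaw 95.9 q [-0.52  0.55 -0.37  1.97  0.31  0.67  0.58] open 0.998
turn first [ 0.0009 -0.0002 -0.0017] then trans(new axes) [-0.0005  0.0002  0.1007]  trans(cur axes) [-6.000e-04  1.000e-04  1.007e-01]
1203 [0.38223942 0.30653937 0.15917869] ((0.38337722420692444, 0.30661943554878235), (0.02304358407855034, 0.01909690909087658), 6.60098934173584)
```

Request:
{"op": "servo_tool", "data": {"translation": [[0.001,0.001,0.03],[0,0,0.03],[0,0,0.02],[0,0,0.019],[0,0,0],[0,0,0]], "turn": [[0,0,0],[0,0,0],[0,0,0],[0,0,0],[0,0,0],[0,0,0]]}}

```text
clock: 2.15
tool_pos: [0.3832, 0.306, 0.1252]
eef_rot: [-0.053, 0.999, 0.001, 0.0]
contact_force: [0.2, -0.5, 0.3]
opening: 1.0
finger_force: 0.0
```

Request:
{"op": "servo_tool", "data": {"translation": [[0,0,0],[0,0,0],[0,0,0],[0,0,0],[0,0,0],[0,0,0],[0,0,0],[0,0,0]], "turn": [[0,0,0],[0,0,0],[0,0,0],[0,0,0],[0,0,0],[0,0,0],[0,0,0],[0,0,0]], "grip": 0, "grip_force": 40}}

```text
clock: 3.15
tool_pos: [0.3837, 0.3048, 0.1247]
eef_rot: [-0.052, 0.999, 0.0, 0.0]
contact_force: [-0.2, 0.4, -0.3]
opening: 0.224
finger_force: 40.0
```

Request:
{"op": "servo_tool", "data": {"translation": [[0,0,-0.02],[0,0,-0.025],[0,0,-0.025],[0,0,-0.025],[0,0,-0.025],[-0.03,-0.0055,0],[-0.04,-0.0055,0],[-0.04,-0.0055,0],[-0.03,-0.0055,0],[0,0,0]], "turn": [[0,0,0],[0,0,0],[0,0,0],[0,0,0],[0,0,0.085],[0,0,0],[0,0,0],[0,0,0],[0,0,0],[0,0,0]]}}

```text
clock: 4.4
tool_pos: [0.5261, 0.2832, 0.2437]
eef_rot: [-0.007, 1.0, -0.001, 0.0]
contact_force: [-0.9, 0.2, -2.7]
opening: 0.226
finger_force: 40.0
```

```bash
python3 g.py .618 .276 .246 91.1; python3 - <<'E'
from h import *
s=snap('wrist'); save(s,'w2.png'); W=cloud(s)
X,Y,Z=W[...,0],W[...,1],W[...,2]
hsv=cv2.cvtColor(s['img'],cv2.COLOR_RGB2HSV); H,S,V=[hsv[...,i].astype(int) for i in range(3)]
k=(Z>.18)&(Z<.193)&(X>.59)&(X<.66)&(Y>-.0)&(Y<.4); 
if k.sum()>20: P=W[k][:,:2].astype(np.float32); print('rail',len(P),P.min(0),P.max(0),cv2.fitLine(P,cv2.DIST_HUBER,0,.01,.01).ravel())
for n in ('top','side'):
    s=snap(n); save(s,n+'2.png'); W=cloud(s); X,Y,Z=W[...,0],W[...,1],W[...,2]
    hsv=cv2.cvtColor(s['img'],cv2.COLOR_RGB2HSV); H,S,V=[hsv[...,i].astype(int) for i in range(3)]
    k=(Z>.186)&(Z<.193)&(X>.6)&(X<.65)&(((Y>.09)&(Y<.18))|((Y>.23)&(Y<.32))); P=W[k]; print(n,k.sum(),'bar top x', [ (round(a,3),np.median(P[abs(P[:,1]-a)<.02,0]).round(4)) for a in (.1,.12,.15,.17,.24,.26,.29,.31) if (abs(P[:,1]-a)<.02).sum()>5])
    k=(H>55)&(H<95)&(S>60)&(X<.6)&(X>.4)&(Y>.2)&(Z>.1)&(Z<.25); P=W[k]; print('cup',len(P),P.min(0),P.max(0)) if len(P) else 0
    k=(Z>.065)&(Z<.075)&(X>.5)&(X<.62)&(Y>.0)&(Y<.4)
E
```

```text
t 4.4 pos [0.5261 0.2832 0.2437] yaw 90.8 q [-0.36  0.66 -0.36  1.64  0.29  0.89  0.75] open 0.226
turn first [-0.0014  0.0003 -0.0052] then trans(new axes) [-0.0918 -0.009  -0.0023]  trans(cur axes) [-0.0918 -0.0085 -0.0023]
rail 4539 [0.60949713 0.08449146] [0.62929684 0.32175216] [ 0.02121786 -0.9997749   0.6160928   0.20108263]
top 705 bar top x [(0.1, np.float64(0.6213)), (0.12, np.float64(0.6212)), (0.15, np.float64(0.6202)), (0.17, np.float64(0.62)), (0.24, np.float64(0.618)), (0.26, np.float64(0.6177)), (0.29, np.float64(0.6182)), (0.31, np.float64(0.6192))]
side 394 bar top x [(0.1, np.float64(0.6226)), (0.12, np.float64(0.6226)), (0.15, np.float64(0.6218)), (0.17, np.float64(0.6208)), (0.24, np.float64(0.6201)), (0.26, np.float64(0.6192)), (0.29, np.float64(0.6185)), (0.31, np.float64(0.6184))]
cup 1036 [0.45719941 0.24743512 0.12273548] [0.5130395  0.31807836 0.19277973]
```

View pics/w2.png

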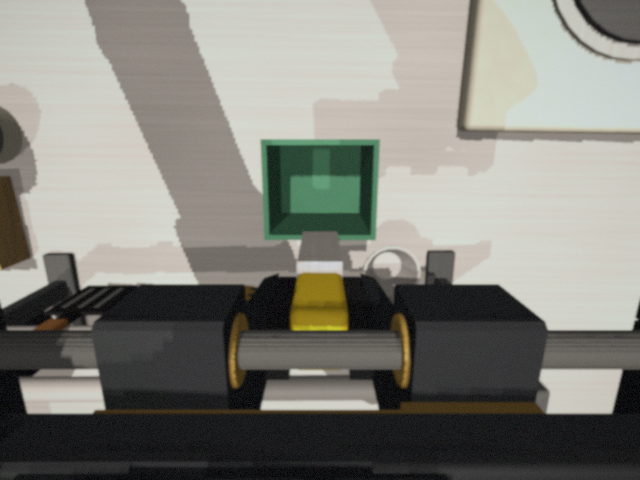

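The wrist view shows the green cup held (320,190), its tab at (320,300) and the ladle bowl at (390,265), clear to the side.

Request:
{"op": "servo_tool", "data": {"translation": [[-0.02,-0.007,0],[-0.025,0,0],[-0.025,0,0],[-0.0224,0,0],[0,0,0],[0,0,0],[0,0,0],[0,0,0]], "turn": [[0,0,0],[0,0,0],[0,0,0],[0,0,0],[0,0,0],[0,0,0],[0,0,0],[0,0,0]]}}

```text
clock: 5.55
tool_pos: [0.6158, 0.2801, 0.245]
eef_rot: [-0.01, 1.0, 0.0, -0.0]
contact_force: [0.1, -0.4, -3.4]
opening: 0.225
finger_force: 40.0
```

```bash
python3 g.py .6185 .276 .198 91.1; python3 - <<'E'
from h import *
for n in ('top','side'):
    s=snap(n); save(s,n+'3.png'); W=cloud(s); X,Y,Z=W[...,0],W[...,1],W[...,2]
    hsv=cv2.cvtColor(s['img'],cv2.COLOR_RGB2HSV); H,S,V=[hsv[...,i].astype(int) for i in range(3)]
    k=(H>55)&(H<95)&(S>60)&(X<.65)&(X>.4)&(Y>.2)&(Z>.1)&(Z<.25); P=W[k]; print('cup',len(P),P.min(0),P.max(0)) if len(P) else 0
s=cv2.imread('pics/side3.png')[60:260,240:440]; cv2.imwrite('pics/c3.png',cv2.resize(s,None,fx=3,fy=3))
E
```

```text
t 5.55 pos [0.6158 0.2801 0.245 ] yaw 91.1 q [-0.32  0.77 -0.36  1.38  0.29  1.04  0.86] open 0.225
turn first [ 0.     -0.0003 -0.0002] then trans(new axes) [-0.0027 -0.0042  0.047 ]  trans(cur axes) [-0.0027 -0.0042  0.047 ]
cup 1111 [0.54968841 0.24207384 0.12132185] [0.61318959 0.41536355 0.20036772]
```

View pics/c3.png

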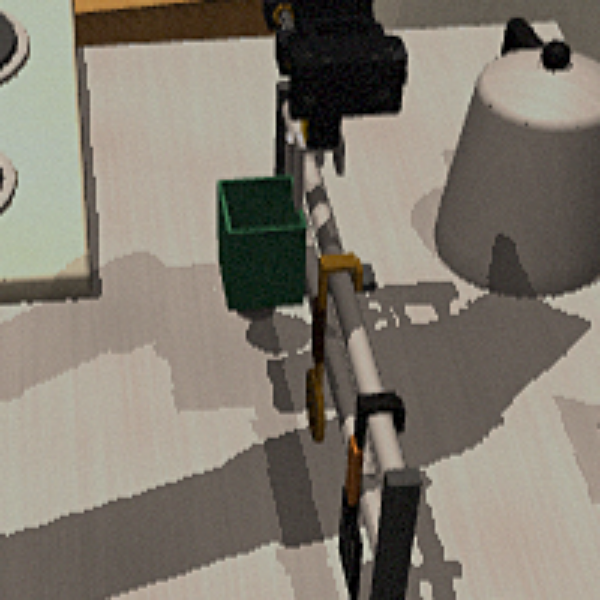

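The crop shows the cup up to the bar at (260,240), between skimmer and ladle, with the utensils in place.

Request:
{"op": "servo_tool", "data": {"translation": [[-0.0027,-0.0042,0],[0,0,0],[0,0,0.01],[0,0,0.01],[0,0,0.01],[0,0,0.008],[0,0,0],[0,0,0]], "turn": [[0,0,0],[0,0,0],[0,0,0],[0,0,0],[0,0,0],[0,0,0],[0,0,0],[0,0,0]]}}

```text
clock: 6.65
tool_pos: [0.6194, 0.2759, 0.207]
eef_rot: [-0.009, 1.0, 0.0, 0.0]
contact_force: [0.7, -0.1, -2.7]
opening: 0.223
finger_force: 40.0
```

Request:
{"op": "servo_tool", "data": {"translation": [[0,0,0.004],[0,0,0.003],[0,0,0.001],[0,0,0]], "turn": [[0,0,0],[0,0,0],[0,0,0],[0,0,0]]}}

```text
clock: 7.15
tool_pos: [0.6193, 0.2758, 0.1995]
eef_rot: [-0.009, 1.0, 0.0, 0.0]
contact_force: [-0.7, -2.2, 4.6]
opening: 0.223
finger_force: 40.0
```

Request:
{"op": "servo_tool", "data": {"translation": [[0,0,0],[0,0,0],[0,0,0],[0,0,-0.01],[0,0,-0.02],[0,0,-0.03],[0,0,-0.03],[0,0,0]], "turn": [[0,0,0],[0,0,0],[0,0,0],[0,0,0],[0,0,0],[0,0,0],[0,0,0],[0,0,0]], "grip": 0.45}}

```text
clock: 8.15
tool_pos: [0.6206, 0.2769, 0.2921]
eef_rot: [-0.009, 1.0, 0.002, 0.003]
contact_force: [0.2, 0.1, -0.1]
opening: 0.448
finger_force: 0.0
```

```bash
cat > look.py <<'E'
from m import *
import sys
t=sys.argv[1]; T=snap('top'); S_=snap('side'); save(T,f'top{t}.png'); save(S_,f'side{t}.png'); measure(T,S_)
E
python3 look.py 4; python3 g.py .4578 -.058 .2 90; python3 -c "
import cv2
s=cv2.imread('pics/side4.png')[60:360,200:500]; cv2.imwrite('pics/c4.png',cv2.resize(s,None,fx=2,fy=2))"
```

```text
top
('top', 'red', 1) [ 3.610e-01 -3.008e-01  1.225e-01  3.621e-01 -3.012e-01  4.810e+02]
('top', 'blue', 1) [ 4.244e-01 -1.836e-01  1.221e-01  4.259e-01 -1.844e-01  4.430e+02]
('top', 'dark', 4) [ 7.864e-01 -2.004e-01  1.186e-01  7.863e-01 -2.006e-01  1.220e+02]
side
('side', 'red', 60) [ 3.631e-01 -3.054e-01  1.217e-01  3.629e-01 -3.031e-01  9.590e+02]
('side', 'blue', 16) [ 4.262e-01 -1.881e-01  1.213e-01  4.262e-01 -1.847e-01  7.080e+02]
('side', 'dark', 5) [5.865e-01 3.033e-01 1.280e-01 5.846e-01 2.922e-01 1.760e+02]
('side', 'dark', 10) [5.828e-01 2.436e-01 1.280e-01 5.840e-01 2.572e-01 2.120e+02]
('side', 'dark', 13) [ 0.6144  0.1716  0.126   0.6127  0.1625 78.    ]
('side', 'dark', 18) [ 6.245e-01 -1.340e-02  1.280e-01  6.261e-01 -9.400e-03  9.500e+01]
('side', 'dark', 19) [ 4.588e-01 -6.190e-02  1.210e-01  4.585e-01 -5.820e-02  5.480e+02]
('side', 'dark', 20) [ 7.934e-01 -2.813e-01  1.280e-01  8.177e-01 -2.434e-01  1.274e+03]
t 8.25 pos [0.619  0.2756 0.2887] yaw 91.0 q [-0.31  0.73 -0.37  1.32  0.27  1.14  0.89] open 0.447
turn first [-0.0001  0.      0.0183] then trans(new axes) [ 0.1612 -0.3336  0.0887]  trans(cur axes) [ 0.1673 -0.3306  0.0887]
```

View pics/c4.png

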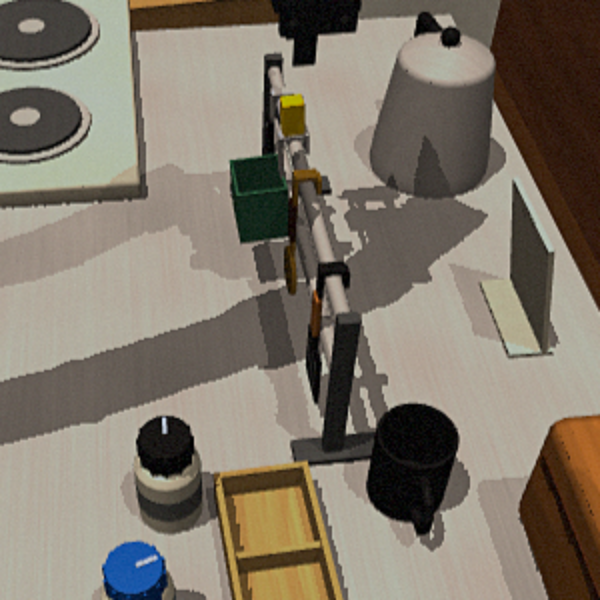

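Cup hangs at (260,200) with its tab upright at (292,112), and the utensils are undisturbed. Next is the black jar.

Request:
{"op": "servo_tool", "data": {"translation": [[0,0,0],[0.027,-0.0556,0],[0.027,-0.0556,0],[0.027,-0.0556,0],[0.027,-0.0556,0],[0.027,-0.0556,0],[0.026,-0.0556,0.03],[0,0,0.05],[0,0,0],[0,0,0]], "turn": [[0,0,0.018],[0,0,0],[0,0,0],[0,0,0],[0,0,0],[0,0,0],[0,0,0],[0,0,0],[0,0,0],[0,0,0]], "grip": 0.9}}

```text
clock: 9.5
tool_pos: [0.4614, -0.0521, 0.212]
eef_rot: [-0.001, 1.0, 0.0, 0.0]
contact_force: [0.7, 0.2, -0.0]
opening: 0.903
finger_force: 0.0
```

```bash
cat > wl.py <<'E'
from h import *
import sys
s=snap('wrist'); save(s,sys.argv[1]); W=cloud(s); X,Y,Z=W[...,0],W[...,1],W[...,2]
p=r.get_state()['tool_pos']
k=(Z>.108)&(Z<.125)&(np.hypot(X-p[0],Y-p[1])<.05); P=W[k]; (cx,cy),rad=cv2.minEnclosingCircle(P[:,:2].astype(np.float32))
print('lid',k.sum(),P.mean(0).round(4),'circle',round(cx,4),round(cy,4),round(rad,4),'zmed',np.median(P[:,2]))
E
python3 wl.py w5.png;  python3 g.py .4578 -.058 .091 90
```

```text
lid 3800 [ 0.4563 -0.0556  0.1165] circle 0.4578 -0.0557 0.0259 zmed 0.11674920814524264
t 9.55 pos [ 0.4618 -0.052   0.2125] yaw 90.1 q [ 0.25  0.54 -0.36  2.06  0.33  0.59  1.23] open 0.9
turn first [0.0006 0.0024 0.0019] then trans(new axes) [ 0.004  -0.006   0.1215]  trans(cur axes) [ 0.0043 -0.006   0.1215]
```

View pics/w5.png

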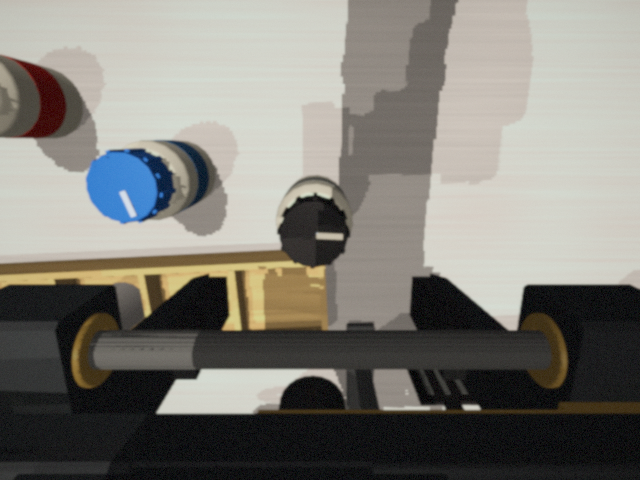

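The wrist view shows the black lid centred at about (313,230) with its mark pointing right, blue at (128,185), and no tightness marks on the bodies. I'll turn every lid to its stop.

Request:
{"op": "servo_tool", "data": {"translation": [[0.0042,-0.0045,0.03],[0,0,0.04],[0,0,0.03],[0,0,0.021],[0,0,0],[0,0,0]], "turn": [[0,0,0],[0,0,0],[0,0,0],[0,0,0],[0,0,0],[0,0,0]]}}

```text
clock: 10.3
tool_pos: [0.4576, -0.0572, 0.0915]
eef_rot: [-0.0, 1.0, 0.0, 0.001]
contact_force: [0.9, -0.1, 0.6]
opening: 0.897
finger_force: 0.0
```

Request:
{"op": "servo_tool", "data": {"translation": [[0,0,0],[0,0,0],[0,0,0],[0,0,0],[0,0,0],[0,0,0]], "turn": [[0,0,0],[0,0,0],[0,0,0],[0,0,0],[0,0,0],[0,0,0]], "grip": 0, "grip_force": 25}}

```text
clock: 11.05
tool_pos: [0.4565, -0.0573, 0.0904]
eef_rot: [-0.0, 1.0, 0.0, 0.0]
contact_force: [-0.8, 1.9, 5.6]
opening: 0.539
finger_force: 25.0
```

Request:
{"op": "servo_tool", "data": {"translation": [[0,0,0],[0,0,0],[0,0,0],[0,0,0],[0,0,0],[0,0,0],[0,0,0],[0,0,0],[0,0,0],[0,0,0]], "turn": [[0,0,0.17],[0,0,0.17],[0,0,0.17],[0,0,0.17],[0,0,0.17],[0,0,0.17],[0,0,0.17],[0,0,0.17],[0,0,0.17],[0,0,0.12]]}}

```text
clock: 12.3
tool_pos: [0.456, -0.0589, 0.0904]
eef_rot: [0.736, 0.677, -0.001, 0.0]
contact_force: [-1.1, -1.7, 4.9]
opening: 0.538
finger_force: 24.9
```

```bash
python3 g.py .5485 -.0913 .18 -3; python3 -c "
from plant import r
s=r.get_state();print(s['moment'],s['contact_force'],s['finger_force'])"
```

```text
t 12.3 pos [ 0.456  -0.0589  0.0904] yaw -4.8 q [-0.02  0.77  0.08  2.18 -0.28  0.2   0.22] open 0.538
turn first [-0.0004  0.0014 -0.0322] then trans(new axes) [-0.0275  0.0941 -0.0896]  trans(cur axes) [-0.0246  0.0949 -0.0896]
[-0.5524132   0.55217152  0.04550425] [-1.13628325 -1.74714155  4.87094426] 24.943611100316048
```

Request:
{"op": "servo_tool", "data": {"translation": [[0,0,-0.02],[0,0,-0.03],[0,0,-0.04],[-0.008,0.03,0],[-0.01,0.035,0],[-0.0095,0.0291,0],[0,0,0],[0,0,0]], "turn": [[0,0,0],[0,0,0],[0,0,-0.032],[0,0,0],[0,0,0],[0,0,0],[0,0,0],[0,0,0]], "grip_force": 35}}

```text
clock: 13.3
tool_pos: [0.5472, -0.0894, 0.1794]
eef_rot: [0.724, 0.69, -0.001, -0.001]
contact_force: [-0.8, 0.1, -3.0]
opening: 0.535
finger_force: 35.0
```

```bash
python3 g.py .5485 -.0913 .0965 -3; python3 - <<'E'
from h import *
for n in ('top','side'):
    s=snap(n); save(s,n+'6.png'); W=cloud(s); X,Y,Z=W[...,0],W[...,1],W[...,2]
    k=(Z>.13)&(Z<.18)&(np.hypot(X-.5485,Y+.0913)<.06)&(s['img'].min(-1)>60); P=W[k]
    if len(P): print(n,len(P),P.min(0),P.max(0),P.mean(0))
E
python3 -c "
import cv2
s=cv2.imread('pics/side6.png')[220:460,220:460]; cv2.imwrite('pics/c6.png',cv2.resize(s,None,fx=2,fy=2))"
```

```text
t 13.3 pos [ 0.5472 -0.0894  0.1794] yaw -2.7 q [-0.03  0.69  0.19  1.85 -0.21  0.63  0.23] open 0.535
turn first [-0.0036 -0.0003  0.0051] then trans(new axes) [-0.0019  0.0014  0.0829]  trans(cur axes) [-0.0019  0.0017  0.0828]
top 4 [ 0.54686553 -0.06270573  0.1666954 ] [ 0.55571103 -0.060772    0.16924373] [ 0.55053988 -0.06134289  0.16769791]
side 514 [ 0.51606835 -0.1235396   0.13843761] [ 0.57564712 -0.08658478  0.17928048] [ 0.54370259 -0.11435511  0.16435951]
```

View pics/c6.png

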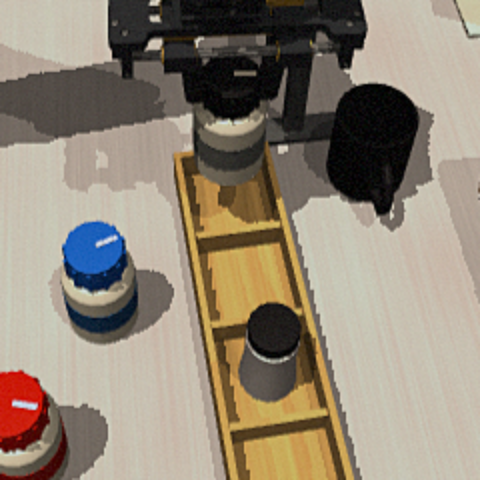

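The jar hangs straight over the far bay (230,150), just short of centre.

Request:
{"op": "servo_tool", "data": {"translation": [[0,0.0025,0.02],[0,0,0.02],[0,0,0.02],[0,0,0.012],[0,0,0.006],[0,0,0.004],[0,0,0],[0,0,0]], "turn": [[0,0,0],[0,0,0],[0,0,0],[0,0,0],[0,0,0],[0,0,0],[0,0,0],[0,0,0]]}}

```text
clock: 14.4
tool_pos: [0.5518, -0.0897, 0.0987]
eef_rot: [0.724, 0.69, 0.0, 0.0]
contact_force: [0.1, -0.4, -3.3]
opening: 0.54
finger_force: 35.0
```

Still carrying, so about 2 mm more, then release and rise.

Request:
{"op": "servo_tool", "data": {"translation": [[0,0,0.0025],[0,0,0],[0,0,0]], "turn": [[0,0,0],[0,0,0],[0,0,0]]}}

```text
clock: 14.78
tool_pos: [0.5523, -0.0898, 0.0964]
eef_rot: [0.724, 0.69, 0.001, 0.001]
contact_force: [0.8, 0.5, 4.9]
opening: 0.539
finger_force: 35.0
```

Request:
{"op": "servo_tool", "data": {"translation": [[0,0,0],[0,0,0],[0,0,0],[0,0,-0.02],[0,0,-0.04],[0,0,-0.05],[0,0,0]], "turn": [[0,0,0],[0,0,0],[0,0,0],[0,0,0],[0,0,0],[0,0,0],[0,0,0]], "grip": 0.72}}

```text
clock: 15.65
tool_pos: [0.5538, -0.0903, 0.2091]
eef_rot: [0.724, 0.69, 0.002, 0.003]
contact_force: [0.3, 1.1, -0.4]
opening: 0.726
finger_force: 0.0
```

```bash
python3 look.py 7; python3 g.py .4255 -.185 .2 90
```

```text
top
('top', 'red', 1) [ 3.609e-01 -3.054e-01  1.223e-01  3.621e-01 -3.068e-01  3.760e+02]
('top', 'dark', 13) [ 0.7864 -0.2303  0.1174  0.7863 -0.2337 96.    ]
side
('side', 'red', 67) [ 3.630e-01 -3.053e-01  1.212e-01  3.629e-01 -3.026e-01  9.540e+02]
('side', 'blue', 30) [ 4.261e-01 -1.881e-01  1.212e-01  4.263e-01 -1.851e-01  7.150e+02]
('side', 'dark', 4) [ 5.512e-01 -9.820e-02  1.273e-01  5.531e-01 -9.410e-02  6.280e+02]
('side', 'dark', 6) [ 7.873e-01 -2.549e-01  1.186e-01  7.877e-01 -2.386e-01  4.990e+02]
t 15.75 pos [ 0.5513 -0.0895  0.2057] yaw -2.7 q [-0.04  0.65  0.21  1.82 -0.2   0.69  0.23] open 0.719
turn first [ 3.0000e-04 -1.0000e-04 -1.6177e+00] then trans(new axes) [ 0.1258 -0.0955  0.0057]  trans(cur axes) [-0.1013 -0.1212  0.0057]
```

Request:
{"op": "servo_tool", "data": {"translation": [[-0.0338,-0.0404,0],[-0.0338,-0.0404,0],[-0.0337,-0.0404,0],[0,0,0],[0,0,0],[0,0,0],[0,0,0],[0,0,0],[0,0,0],[0,0,0]], "turn": [[0,0,0],[0,0,0],[0,0,0],[0,0,-0.18],[0,0,-0.18],[0,0,-0.18],[0,0,-0.18],[0,0,-0.18],[0,0,-0.18],[0,0,-0.18]], "grip": 0.9}}

```text
clock: 17.0
tool_pos: [0.4245, -0.1846, 0.2043]
eef_rot: [0.175, 0.985, 0.001, -0.002]
contact_force: [0.4, 0.5, -0.1]
opening: 0.902
finger_force: 0.0
```

Request:
{"op": "servo_tool", "data": {"translation": [[0,0,0],[0,0,0],[0,0,0],[0,0,0]], "turn": [[0,0,-0.18],[0,0,-0.18],[0,0,0],[0,0,0]]}}

```text
clock: 17.5
tool_pos: [0.4251, -0.185, 0.205]
eef_rot: [0.0, 1.0, 0.001, -0.001]
contact_force: [0.5, 0.0, -0.4]
opening: 0.904
finger_force: 0.0
```

```bash
python3 wl.py w8.png;  python3 g.py .4255 -.185 .091 90
```

```text
lid 3966 [ 0.4241 -0.1833  0.1165] circle 0.4257 -0.1833 0.026 zmed 0.11679401392392802
t 17.55 pos [ 0.4253 -0.185   0.2052] yaw 90.0 q [ 0.52  0.55 -0.32  2.07  0.31  0.57  1.55] open 0.898
turn first [ 0.0007 -0.0011 -0.0001] then trans(new axes) [-0.0002 -0.      0.1142]  trans(cur axes) [-3.000e-04 -1.000e-04  1.142e-01]
```

Well aligned, so descend, grip and tighten.

Request:
{"op": "servo_tool", "data": {"translation": [[0,0.001,0.03],[0,0,0.035],[0,0,0.03],[0,0,0.019],[0,0,0],[0,0,0]], "turn": [[0,0,0],[0,0,0],[0,0,0],[0,0,0],[0,0,0],[0,0,0]]}}

```text
clock: 18.3
tool_pos: [0.426, -0.1842, 0.0922]
eef_rot: [-0.001, 1.0, -0.0, 0.0]
contact_force: [0.2, 0.8, 0.7]
opening: 0.901
finger_force: 0.0
```

Request:
{"op": "servo_tool", "data": {"translation": [[0,0,0],[0,0,0],[0,0,0],[0,0,0],[0,0,0],[0,0,0]], "turn": [[0,0,0],[0,0,0],[0,0,0],[0,0,0],[0,0,0],[0,0,0]], "grip": 0, "grip_force": 25}}

```text
clock: 19.05
tool_pos: [0.4258, -0.184, 0.0919]
eef_rot: [-0.001, 1.0, 0.0, 0.0]
contact_force: [-0.6, 0.9, 4.7]
opening: 0.536
finger_force: 25.0
```

Request:
{"op": "servo_tool", "data": {"translation": [[0,0,0],[0,0,0],[0,0,0],[0,0,0],[0,0,0],[0,0,0],[0,0,0],[0,0,0],[0,0,0],[0,0,0]], "turn": [[0,0,0.17],[0,0,0.17],[0,0,0.17],[0,0,0.17],[0,0,0.17],[0,0,0.17],[0,0,0.17],[0,0,0.17],[0,0,0.17],[0,0,0.11]]}}

```text
clock: 20.3
tool_pos: [0.4257, -0.1847, 0.0919]
eef_rot: [0.732, 0.681, -0.0, 0.0]
contact_force: [-1.0, 0.4, 4.3]
opening: 0.538
finger_force: 25.0
```

```bash
python3 g.py .5532 -.1771 .18 -3
```

```text
t 20.3 pos [ 0.4257 -0.1847  0.0919] yaw -4.1 q [ 0.25  0.77  0.1   2.17 -0.32  0.22  0.57] open 0.538
turn first [ 0.0003  0.0007 -0.0189] then trans(new axes) [ 0.0143  0.1269 -0.0881]  trans(cur axes) [ 0.0166  0.1266 -0.0881]
```

Request:
{"op": "servo_tool", "data": {"translation": [[0,0,-0.02],[0,0,-0.03],[0,0,-0.038],[0.0035,0.03,0],[0.0035,0.035,0],[0.0035,0.035,0],[0.0035,0.027,0],[0,0,0],[0,0,0]], "turn": [[0,0,0],[0,0,0],[0,0,-0.019],[0,0,0],[0,0,0],[0,0,0],[0,0,0],[0,0,0],[0,0,0]], "grip_force": 35}}

```text
clock: 21.42
tool_pos: [0.5514, -0.1762, 0.1788]
eef_rot: [0.724, 0.69, -0.001, -0.001]
contact_force: [-0.2, 0.2, -5.0]
opening: 0.539
finger_force: 35.0
```

```bash
python3 g.py .5532 -.1771 .098 -3; cat > hj.py <<'E'
from h import *
s=snap('side'); save(s,'hold.png'); W=cloud(s); X,Y,Z=W[...,0],W[...,1],W[...,2]; p=r.get_state()['tool_pos']
k=(Z>p[2]-.05)&(Z<p[2])&(np.hypot(X-p[0],Y-p[1])<.06)&(s['img'].min(-1)>60); P=W[k]
print(len(P),'jar x',(P[:,0].min()+P[:,0].max())/2,'y',P[:,1].min()+.031,'width',np.ptp(P[:,0]))
E
python3 hj.py
```

```text
t 21.43 pos [ 0.5514 -0.1762  0.1788] yaw -2.8 q [ 0.08  0.72  0.25  1.78 -0.27  0.68  0.44] open 0.539
turn first [-0.0035 -0.0004  0.0039] then trans(new axes) [-0.0008  0.0018  0.0808]  trans(cur axes) [-0.0008  0.0021  0.0808]
566 jar x 0.5511930805779999 y -0.1779191687363063 width 0.060678618903816206
```

Request:
{"op": "servo_tool", "data": {"translation": [[0,0.001,0.02],[0,0,0.02],[0,0,0.02],[0,0,0.012],[0,0,0.006],[0,0,0.0025],[0,0,0.0015],[0,0,0],[0,0,0]], "turn": [[0,0,0],[0,0,0],[0,0,0],[0,0,0],[0,0,0],[0,0,0],[0,0,0],[0,0,0],[0,0,0]]}}

```text
clock: 22.6
tool_pos: [0.5545, -0.1764, 0.0981]
eef_rot: [0.724, 0.69, 0.0, 0.0]
contact_force: [-0.7, 0.3, -2.5]
opening: 0.536
finger_force: 35.0
```

Request:
{"op": "servo_tool", "data": {"translation": [[0,0,0.0015],[0,0,0],[0,0,0]], "turn": [[0,0,0],[0,0,0],[0,0,0]]}}

```text
clock: 22.98
tool_pos: [0.5548, -0.1764, 0.0979]
eef_rot: [0.724, 0.69, 0.001, 0.001]
contact_force: [-2.3, 1.8, 7.5]
opening: 0.538
finger_force: 35.0
```

Request:
{"op": "servo_tool", "data": {"translation": [[0,0,0],[0,0,0],[0,0,0],[0,0,-0.02],[0,0,-0.04],[0,0,-0.05],[0,0,0]], "turn": [[0,0,0],[0,0,0],[0,0,0],[0,0,0],[0,0,0],[0,0,0],[0,0,0]], "grip": 0.72}}

```text
clock: 23.85
tool_pos: [0.5566, -0.1775, 0.2098]
eef_rot: [0.724, 0.69, 0.002, 0.003]
contact_force: [-0.2, -0.3, -0.7]
opening: 0.719
finger_force: 0.0
```

```bash
python3 look.py 9; python3 g.py .3625 -.302 .2 90
```

```text
top
('top', 'blue', 1) [ 5.553e-01 -1.743e-01  1.275e-01  5.535e-01 -1.737e-01  1.510e+02]
('top', 'dark', 4) [ 7.863e-01 -2.042e-01  1.170e-01  7.862e-01 -2.025e-01  1.450e+02]
('top', 'dark', 16) [ 5.488e-01 -9.020e-02  1.275e-01  5.498e-01 -9.140e-02  4.900e+02]
('top', 'dark', 18) [ 0.5416 -0.1588  0.125   0.5442 -0.1633 65.    ]
side
('side', 'red', 44) [ 3.631e-01 -3.054e-01  1.213e-01  3.627e-01 -3.024e-01  9.600e+02]
('side', 'blue', 9) [ 5.532e-01 -1.818e-01  1.277e-01  5.547e-01 -1.777e-01  7.370e+02]
('side', 'dark', 3) [ 0.5645  0.2434  0.1279  0.5648  0.2485 63.    ]
('side', 'dark', 6) [ 5.535e-01 -1.050e-01  1.278e-01  5.565e-01 -1.018e-01  4.160e+02]
('side', 'dark', 8) [ 7.873e-01 -2.560e-01  1.186e-01  7.877e-01 -2.411e-01  4.970e+02]
t 23.95 pos [ 0.5541 -0.1761  0.2062] yaw -2.7 q [ 0.07  0.69  0.27  1.75 -0.26  0.74  0.43] open 0.72
turn first [ 4.0000e-04  1.0000e-04 -1.6186e+00] then trans(new axes) [ 0.1916 -0.1259  0.0062]  trans(cur axes) [-0.1349 -0.1854  0.0061]
```

Request:
{"op": "servo_tool", "data": {"translation": [[-0.0337,-0.0463,0],[-0.0337,-0.0463,0],[-0.0337,-0.0463,0],[-0.0337,-0.0463,0],[0,0,0],[0,0,0],[0,0,0],[0,0,0],[0,0,0],[0,0,0]], "turn": [[0,0,0],[0,0,0],[0,0,0],[0,0,0],[0,0,-0.18],[0,0,-0.18],[0,0,-0.18],[0,0,-0.18],[0,0,-0.18],[0,0,-0.18]], "grip": 0.9}}

```text
clock: 25.2
tool_pos: [0.3619, -0.3013, 0.2048]
eef_rot: [0.263, 0.965, 0.001, -0.002]
contact_force: [-0.7, 0.5, -0.3]
opening: 0.902
finger_force: 0.0
```

Request:
{"op": "servo_tool", "data": {"translation": [[0,0,0],[0,0,0],[0,0,0],[0,0,0],[0,0,0]], "turn": [[0,0,-0.18],[0,0,-0.18],[0,0,-0.18],[0,0,0],[0,0,0]]}}

```text
clock: 25.82
tool_pos: [0.3623, -0.3018, 0.2055]
eef_rot: [0.001, 1.0, 0.001, -0.001]
contact_force: [0.3, -0.1, -1.0]
opening: 0.902
finger_force: 0.0
```

```bash
python3 wl.py w10.png;  python3 g.py .3625 -.302 .092 90
```

```text
lid 3969 [ 0.3606 -0.302   0.1165] circle 0.3621 -0.3021 0.0259 zmed 0.11676758777262225
t 25.88 pos [ 0.3624 -0.3018  0.2057] yaw 89.9 q [ 0.77  0.56 -0.27  2.05  0.26  0.57  1.89] open 0.899
turn first [ 0.0009 -0.0009 -0.0011] then trans(new axes) [-1.000e-04 -2.000e-04  1.137e-01]  trans(cur axes) [-0.0002 -0.0003  0.1137]
```

Request:
{"op": "servo_tool", "data": {"translation": [[0,0,0.03],[0,0,0.035],[0,0,0.03],[0,0,0.0185],[0,0,0],[0,0,0]], "turn": [[0,0,0],[0,0,0],[0,0,0],[0,0,0],[0,0,0],[0,0,0]]}}

```text
clock: 26.62
tool_pos: [0.3631, -0.3022, 0.0932]
eef_rot: [-0.0, 1.0, -0.0, 0.0]
contact_force: [0.3, 0.3, 0.2]
opening: 0.901
finger_force: 0.0
```

Request:
{"op": "servo_tool", "data": {"translation": [[0,0,0],[0,0,0],[0,0,0],[0,0,0],[0,0,0],[0,0,0]], "turn": [[0,0,0],[0,0,0],[0,0,0],[0,0,0],[0,0,0],[0,0,0]], "grip": 0, "grip_force": 25}}

```text
clock: 27.38
tool_pos: [0.3629, -0.3024, 0.0929]
eef_rot: [-0.0, 1.0, -0.0, 0.0]
contact_force: [-0.7, -0.9, 3.4]
opening: 0.54
finger_force: 25.0
```

Request:
{"op": "servo_tool", "data": {"translation": [[0,0,0],[0,0,0],[0,0,0],[0,0,0],[0,0,0],[0,0,0],[0,0,0],[0,0,0],[0,0,0],[0,0,0]], "turn": [[0,0,0.17],[0,0,0.17],[0,0,0.17],[0,0,0.17],[0,0,0.17],[0,0,0.17],[0,0,0.17],[0,0,0.17],[0,0,0.17],[0,0,0.11]]}}

```text
clock: 28.62
tool_pos: [0.3631, -0.3018, 0.0929]
eef_rot: [0.732, 0.681, 0.0, 0.0]
contact_force: [0.5, 0.5, 4.4]
opening: 0.54
finger_force: 25.0
```

```bash
python3 g.py .5624 -.3489 .18 -3
```

```text
t 28.62 pos [ 0.3631 -0.3018  0.0929] yaw -4.1 q [ 0.52  0.77  0.13  2.15 -0.39  0.24  0.91] open 0.54
turn first [ 0.0006 -0.0001 -0.0188] then trans(new axes) [-0.0366  0.2014 -0.0871]  trans(cur axes) [-0.0327  0.2022 -0.087 ]
```

Request:
{"op": "servo_tool", "data": {"translation": [[0,0,-0.02],[0,0,-0.03],[0,0,-0.037],[-0.012,0.035,0],[-0.012,0.045,0],[-0.0126,0.045,0],[0,0.045,0],[0,0.032,0],[0,0,0],[0,0,0]], "turn": [[0,0,0],[0,0,0],[0,0,-0.019],[0,0,0],[0,0,0],[0,0,0],[0,0,0],[0,0,0],[0,0,0],[0,0,0]], "grip_force": 35}}

```text
clock: 29.88
tool_pos: [0.561, -0.3478, 0.1783]
eef_rot: [0.724, 0.69, -0.001, -0.002]
contact_force: [-0.5, -0.1, -4.3]
opening: 0.538
finger_force: 35.0
```

```bash
python3 g.py .5624 -.3489 .0985 -3; python3 hj.py
```

```text
t 29.88 pos [ 0.561  -0.3478  0.1783] yaw -2.8 q [ 0.32  0.83  0.32  1.52 -0.31  0.85  0.71] open 0.538
turn first [-0.0037 -0.0017  0.0032] then trans(new axes) [-0.001   0.0015  0.0798]  trans(cur axes) [-0.0012  0.0018  0.0798]
645 jar x 0.5597562198983047 y -0.3482366934487905 width 0.06030355690352995
```

Request:
{"op": "servo_tool", "data": {"translation": [[0,0.001,0.02],[0,0,0.02],[0,0,0.02],[0,0,0.012],[0,0,0.006],[0,0,0.0025],[0,0,0.0015],[0,0,0],[0,0,0]], "turn": [[0,0,0],[0,0,0],[0,0,0],[0,0,0],[0,0,0],[0,0,0],[0,0,0],[0,0,0],[0,0,0]]}}

```text
clock: 31.05
tool_pos: [0.5639, -0.349, 0.0991]
eef_rot: [0.724, 0.69, 0.0, 0.001]
contact_force: [-2.6, 1.5, 6.2]
opening: 0.538
finger_force: 35.0
```

Seated, so release and rise clear.

Request:
{"op": "servo_tool", "data": {"translation": [[0,0,0],[0,0,0],[0,0,0],[0,0,-0.02],[0,0,-0.05],[0,0,-0.06],[0,-0.05,-0.03],[0,-0.05,0],[0,-0.05,0],[0,0,0]], "turn": [[0,0,0],[0,0,0],[0,0,0],[0,0,0],[0,0,0],[0,0,0],[0,0,0],[0,0,0],[0,0,0],[0,0,0]], "grip": 0.72}}

```text
clock: 32.3
tool_pos: [0.4094, -0.3418, 0.2595]
eef_rot: [0.726, 0.687, -0.0, -0.001]
contact_force: [1.7, 0.4, -0.5]
opening: 0.717
finger_force: 0.0
```

```bash
python3 look.py 11; python3 - <<'E'
from h import *
for n in ('top','side'):
    s=snap(n); W=cloud(s); X,Y,Z=W[...,0],W[...,1],W[...,2]
    k=(Z>.192)&(Z<.205)&(X>.6)&(X<.66)&(Y>0.03)&(Y<.45)
    c,l,stt,ce=cv2.connectedComponentsWithStats(k.astype(np.uint8))
    for i in range(1,c):
        if stt[i,4]>30: print(n,'hook',W[l==i].mean(0).round(4))
    k=(Z>.215)&(Z<.24)&(X>.58)&(X<.66)&(Y>.22)&(Y<.33)
    if k.sum(): print('tab',W[k].mean(0).round(4),W[k].max(0).round(4))
E
```

```text
top
('top', 'red', 1) [ 5.628e-01 -3.477e-01  1.279e-01  5.630e-01 -3.488e-01  4.120e+02]
('top', 'dark', 1) [ 0.8087 -0.0923  0.1278  0.8202 -0.0952 70.    ]
('top', 'dark', 10) [ 7.866e-01 -2.335e-01  1.197e-01  7.867e-01 -2.417e-01  3.350e+02]
('top', 'dark', 17) [  0.5716   0.2562   0.1279   0.5824   0.2715 122.    ]
('top', 'dark', 20) [5.949e-01 2.928e-01 1.280e-01 5.850e-01 2.794e-01 1.330e+02]
('top', 'dark', 23) [  0.5535  -0.3309   0.126    0.5589  -0.3367 109.    ]
('top', 'dark', 24) [ 5.489e-01 -9.010e-02  1.280e-01  5.507e-01 -9.100e-02  5.080e+02]
('top', 'dark', 25) [ 0.5416 -0.1613  0.1256  0.5489 -0.1672 88.    ]
side
('side', 'red', 47) [ 5.618e-01 -3.517e-01  1.274e-01  5.628e-01 -3.490e-01  1.085e+03]
('side', 'blue', 16) [ 5.536e-01 -1.819e-01  1.274e-01  5.552e-01 -1.779e-01  7.300e+02]
('side', 'dark', 4) [5.862e-01 3.031e-01 1.280e-01 5.859e-01 2.914e-01 1.710e+02]
('side', 'dark', 7) [5.840e-01 2.429e-01 1.278e-01 5.840e-01 2.477e-01 2.120e+02]
('side', 'dark', 12) [ 6.244e-01 -1.360e-02  1.279e-01  6.256e-01 -1.030e-02  9.200e+01]
('side', 'dark', 13) [ 5.510e-01 -9.810e-02  1.276e-01  5.530e-01 -9.400e-02  6.240e+02]
('side', 'dark', 17) [ 7.872e-01 -2.544e-01  1.177e-01  7.870e-01 -2.405e-01  4.270e+02]
top hook [0.6226 0.0626 0.1954]
top hook [0.6202 0.2027 0.1955]
top hook [0.6118 0.2712 0.1965]
top hook [0.6163 0.3533 0.1952]
top hook [0.6149 0.4176 0.1995]
tab [0.6136 0.2741 0.2322] [0.627  0.2861 0.2387]
side hook [0.6165 0.4149 0.1982]
side hook [0.6173 0.3518 0.1955]
side hook [0.6176 0.2682 0.1977]
side hook [0.6208 0.2009 0.1954]
side hook [0.6243 0.0604 0.1955]
tab [0.6158 0.269  0.2293] [0.628  0.2857 0.2388]
```

View pics/side11.png

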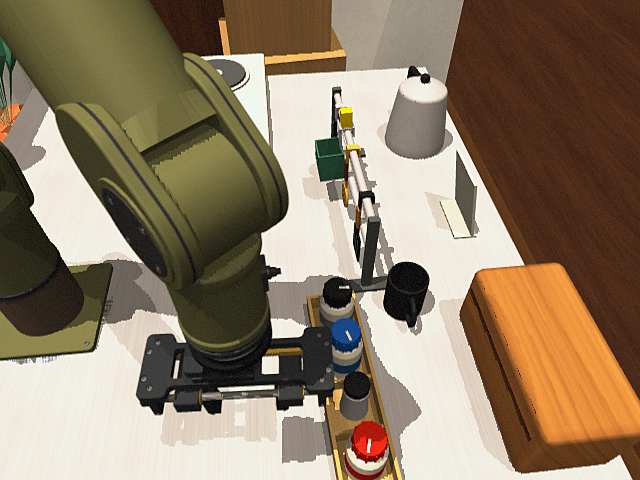

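View pics/top11.png

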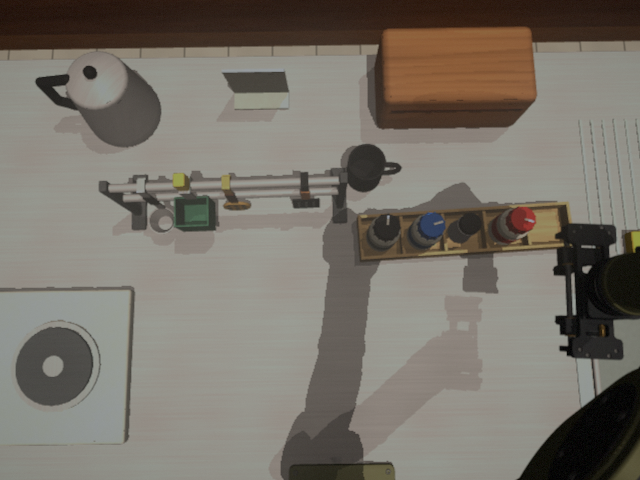

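Side view: the cup hangs at (330,160) and black, blue and red stand upright in separate bays around the shaker (355,395). Top view agrees, the utensils have moved 2 mm or less, and no white cup or yellow jar is out.

```bash
python3 -c "
from plant import r
print(r.finish_job())"
```

```text
the job is handed in; nothing more can be done
None
```

I handed the job in at about 32 s of the 210 s allowed: the green cup hangs on the upper bar between the skimmer and the ladle, and the black, blue and red canisters, each lid turned clockwise past its full 1.5 rad range, stand upright in three separate rack bays; the judge returned no verdict.

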